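# Slide a plate blank out over the ledge end

### The arm

A 7-joint arm with a two-finger parallel gripper is mounted at the origin on the work surface. World frame = base frame: x ahead of the robot, y to its left, z up, the work surface at z = 0. Lengths are in m, angles in rad, forces in N, time in s.
With the tool pointing down it reaches from about 0.425 to 0.95 m from the base axis. Payload 4.7 kg.
Tool frame: the origin (TCP) lies on the centre line of the jaws, within the pads' length; the fingertips stand robot.nose_length ahead of it and the grasp point (between the pads) lies 8 mm behind it (robot.nose_length is the distance from the TCP to the fingertips, in m); z points along the fingers, x is the direction in which the jaws open and shut, and the axes are right-handed (so a half turn about z gives the same grasp; the last joint's range is limited). The gripper opens to 85 mm and grips with 20 to 120 N. Pads are 22 mm wide; open, the fingers measure 114 mm over their backs; the gripper's body (76 mm by 85 mm) begins 54 mm behind the grasp point. The pads swing forward as they close: fully open they stand 13 mm farther back than shut.
Start: joints at [-1.139, 0.469, -0.049, 1.532, 0.024, 1.141, -0.082], TCP at [0.3, 0.605, 0.242] pointing down, gripper open.
Joint ranges: [-2.59, 2.59], [-0.33, 1.99], [-1.39, 1.29], [0.1, 2.45], [-1.04, 4.18], [0.21, 1.99], [-2.66, 2.66]. Speed limits (rad/s): [2.57, 2.57, 3.14, 3.14, 3.14, 3.14, 3.14].

### API

Orientations are given as [roll, pitch, yaw] about the fixed x, y, z axes, in that order (R = Rz(yaw) Ry(pitch) Rx(roll)).
In Python, from plant import robot gives the robot as it stands. Calls block until the motion is done:
- robot.goto(position, orientation): joint-space move of the TCP to a pose.
- robot.move_straight(position, vel=0.15, attitude=None, contact_N=None): straight line of the TCP; attitude=None keeps the orientation; vel is the mean speed in m/s. With contact_N (N) it stops when the force on the tool has changed by that much, and returns True; else False.
- robot.move_joints(angles): joint-space move.
- robot.grip(opening, strength=None): opening from 0.0 (shut) to 1.0 (fully open); strength is the grip in N (None keeps the last); returns when the fingers have stopped.
- robot.sleep(seconds).
- robot.inverse_kinematics(position, orientation): joint angles nearest the present ones, or None.
- robot.sense(): the state.
- robot.grab_frame(name): name is "scene" or "top"; returns a dict with "image" (400x640x3 uint8, red, green, blue), "range_z" (400x640 float32, m along the optical axis (not along the pixel's ray), 0 where there is no reading), "fx", "fy", "cx", "cy" (pixels), "R" (3x3) and "t" (3): a world point X has camera coordinates R X + t. Camera axes: x right, y down, z forward; pixel columns grow to the right and rows downward; lengths in m; the calibration is good to about 2 mm. A picture is of the moment at which its call begins.
A pose or a line that the arm cannot do raises robot.IKError and nothing moves.
- robot.close_job(): hands the job in, once; it reports no verdict.
The state is a dict: "t": time; "joint_pos": joint angles; "joint_velocities": joint speeds; "effort": joint torques, N m; "tcp_pos": TCP position; "tcp_rot": TCP orientation; "wrist_force": force on the tool from outside, world axes, zero at the start; "torque": the same for the moment, N m; "opening": opening from 0.0 (shut) to 1.0 (fully open).
Only numpy, scipy, OpenCV 4.12 (cv2) and the standard library are available. Lean on these libraries where they do the work, as an engineer would, in place of code of your own. Each camera call takes 0.05 s, during which the arm holds its last target.

### The job

Get the rectangular black plate on the raised wooden ledge ready for filing its end. With the fingertips only, first push it back flat against the metal fence along the ledge's far side, then push it along the fence towards the open end, the one above the steel tray, until about a third of its length sticks out past the end of the ledge. Do not lift or tip the plate, leave it lying there by itself, flat against the fence, and leave everything else where it is.

Things in the scene. Friction and masses are not known exactly. Their poses are not given: they have to be found in the camera images.
- plate: the work: a thin black rectangular plate with small pearl inlays on top, 120 mm long (its y), 70 mm wide (its x), 8 mm thick, about 0.1 kg, loose, lying on the ledge. Origin: centre of its underside. It starts 18 to 30 mm off the fence and up to 0.15 rad askew.
- ledge: fixed raised wooden plank on two feet, 360 mm long (its y), 130 mm deep (its x), top 60 mm above the table. Origin: centre of its footprint, at table height; its x points away from the robot to the fence side. The aluminium fence is a strip along the whole far side, x = +53 to +65 mm in the ledge's frame, 14 mm high above the ledge's top; it is fixed. The ledge's ends are at y = +180 and -180 mm. Against the fence the plate's centre is at x = +18 mm.
- tray: fixed low open steel tray, 120 x 100 mm (x, y), 25 mm high, on the table below the OPEN end of the ledge (either end). Origin: centre of its underside, 215 mm from the ledge's centre along the ledge's y. The plate has to stick out above it.
- stop: fixed dark wooden block, 110 x 60 mm (x, y), 85 mm high, on the table 5 mm beyond the other, blocked end of the ledge. Origin: centre of its underside.
- pot: bystander: white plastic glue pot, 34 mm across, 42 mm high, standing on the stop block. Origin: centre of its underside.
- offcut: bystander: brass bar 50 x 30 x 12 mm lying in the tray. Origin: centre of its underside.
- dish: bystander: round steel dish of inlay chips, 100 mm across, 25 mm high, on the table nearer the robot. Origin: centre of its underside.
- disc: bystander: round black disc, 90 mm across, 8 mm thick, on the table nearer the robot. Origin: centre of its underside.
- tape: bystander: roll of tape lying flat, 90 mm across, 40 mm high, on the table nearer the robot. Origin: centre of its underside.
- driver: bystander: screwdriver lying on the table to the robot's left.
- brush: bystander: brush lying on the table to the robot's right.
Not all that is in view belongs to the job. What is shaped like the plate but green or yellow is not meant.

How it is judged:
By the outcome, as a careful person would: the job done as asked, in the order asked, and still so for the second after the job is handed in, with the robot touching nothing.
It also fails if it takes over 48 s, if anything falls off the work surface, if the arm or the gripper's body presses on something with over 40 N, if the wrist force passes 120 N, or if a joint passes its speed limit or range.

## Working session

There is one attempt and no reset: what is moved stays moved. The work goes in short steps, each a Python script; the robot and the scene stay as the last script left them, time stands still between calls to the robot, and variables do not carry over. Pictures are saved under pics/ and viewed, and the job is handed in when it is done.

```bash
ls; mkdir -p pics; python3 - <<'E'
from plant import robot
import cv2,numpy as np
s=robot.sense();print(s['t'],s['tcp_pos'],s['tcp_rot'],robot.nose_length,s['opening'])
for n in("scene","top"):
    f=robot.grab_frame(n);cv2.imwrite(f'pics/{n}0.png',f['image'][:,:,::-1]);np.savez(f'{n}0.npz',**f)
    print(n,f['fx'],f['fy'],f['cx'],f['cy'],np.round(f['R'],3),f['t'],-f['R'].T@f['t'])
E
```

```text
pics
0.0 [0.29989382 0.60408761 0.24124565] [3.14151032e+00 1.98556577e-03 1.11001731e+00] 0.011 0.998066223204267
scene 497.25521281909107 497.25521281909107 320.8341810197122 206.16800087526542 [[ 0.692  0.722 -0.013]
 [ 0.526 -0.517 -0.675]
 [-0.494  0.46  -0.738]] [-0.32033255 -0.19955264  1.66344101] [ 1.1483471  -0.63773712  1.08814544]
top 429.41213448272896 429.41213448272896 319.47382932582104 198.1172574520012 [[ 0.013 -1.    -0.006]
 [-0.996 -0.012 -0.092]
 [ 0.092  0.007 -0.996]] [-0.01314145  0.49540961  1.37948768] [ 0.36676743 -0.01753248  1.41907149]
```

View pics/scene0.png

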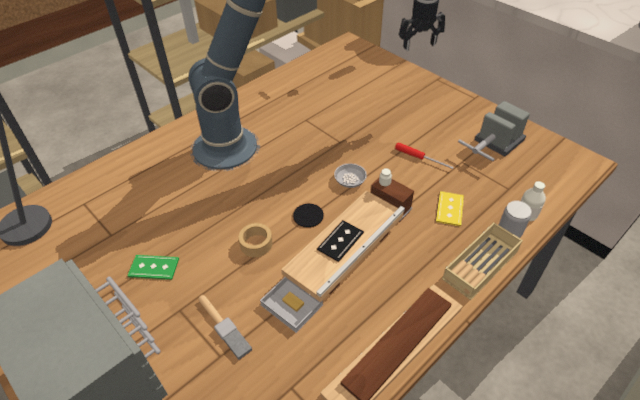

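View pics/top0.png

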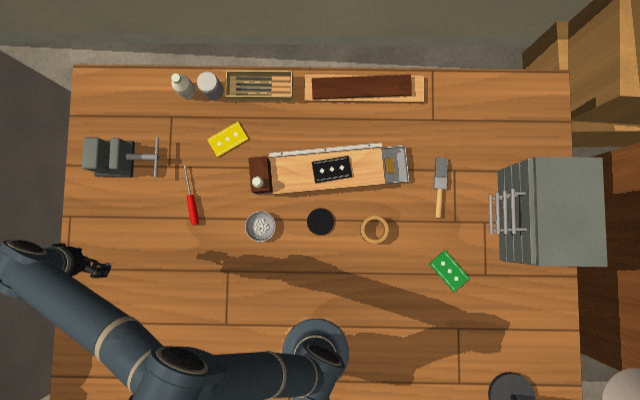

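The top view shows the ledge at about px (270–385, 145–195). The stop and pot are at its left end (+y) and the tray is at its right end (-y), which is the open one. The black plate is at about (331,169), off the fence. Next I'll measure them.

```bash
cat > h.py <<'E'
import numpy as np,cv2
def ray(f,px,z):
    px=np.atleast_2d(np.asarray(px,float))
    d=np.c_[(px[:,0]-f['cx'])/f['fx'],(px[:,1]-f['cy'])/f['fy'],np.ones(len(px))]@f['R']
    c=-f['R'].T@f['t']
    return c+d*((z-c[2])/d[:,2])[:,None]
def proj(f,X):
    q=np.atleast_2d(X)@f['R'].T+f['t']
    return np.c_[q[:,0]/q[:,2]*f['fx']+f['cx'],q[:,1]/q[:,2]*f['fy']+f['cy']]
def plate(f,roi):
    x0,y0,x1,y1=roi
    g=f['image'][y0:y1,x0:x1].max(axis=2)
    m=(g<70).astype(np.uint8)
    m=cv2.morphologyEx(m,cv2.MORPH_CLOSE,np.ones((9,9)))
    cs,_=cv2.findContours(m,cv2.RETR_EXTERNAL,cv2.CHAIN_APPROX_NONE)
    c=max(cs,key=cv2.contourArea)
    full=np.zeros_like(m);cv2.drawContours(full,[c],-1,1,-1)
    v,u=np.nonzero(full)
    return np.c_[u+x0,v+y0],full
def rect(P):
    # P: world xy points of filled region -> centre, yaw(long axis), size
    r=cv2.minAreaRect((P*1000).astype(np.float32))
    return r, cv2.boxPoints(r)
E
python3 - <<'E'
from h import *
F={n:dict(np.load(f'{n}0.npz')) for n in('scene','top')}
im=F['top']['image'][130:210,240:420];cv2.imwrite('pics/ct.png',cv2.resize(im,None,fx=4.4,fy=4.4,interpolation=0)[:,:,::-1])
im=F['scene']['image'][160:340,250:430];cv2.imwrite('pics/cs.png',cv2.resize(im,None,fx=3.3,fy=3.3,interpolation=0)[:,:,::-1])
for n,roi in(('top',(305,150,358,188)),('scene',(312,212,368,268))):
    f=F[n];p,_=plate(f,roi);P=ray(f,p,0.068)[:,:2];r,b=rect(P);print(n,len(p),r,P.mean(0),b.round(1).tolist())
E
```

```text
top 778 ((584.871337890625, -44.586673736572266), (67.06043243408203, 117.44641876220703), 10.23673152923584) [ 0.58475463 -0.04457591] [[541.4000244140625, 7.199999809265137], [562.2999877929688, -108.30000305175781], [628.2999877929688, -96.4000015258789], [607.4000244140625, 19.200000762939453]]
scene 835 ((588.680419921875, -48.025657653808594), (65.48319244384766, 119.30805969238281), 9.726588249206543) [ 0.59119221 -0.04905911] [[546.2999877929688, 5.199999809265137], [566.5, -112.4000015258789], [631.0, -101.30000305175781], [610.9000244140625, 16.299999237060547]]
```

View pics/ct.png

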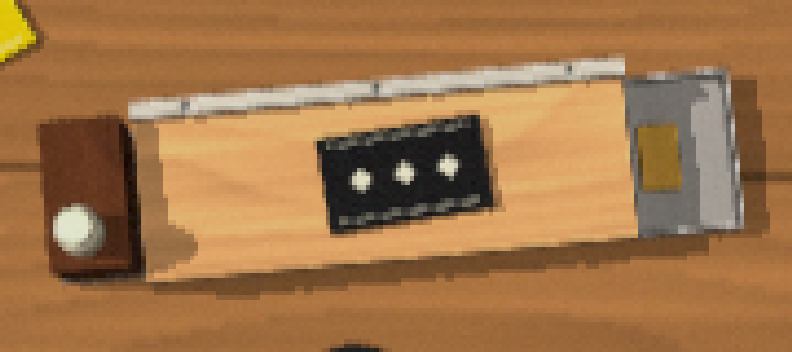

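View pics/cs.png

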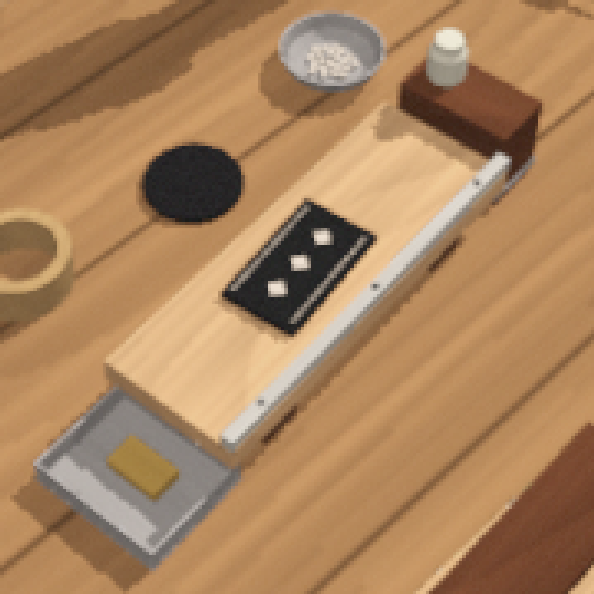

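```bash
cat >> h.py <<'E'
def biggest(m):
    n,l,s,_=cv2.connectedComponentsWithStats(m.astype(np.uint8));i=1+np.argmax(s[1:,4]);v,u=np.nonzero(l==i);return np.c_[u,v]
def hsv(f): return cv2.cvtColor(f['image'],cv2.COLOR_RGB2HSV)
E
python3 - <<'E'
from h import *
F={n:dict(np.load(f'{n}0.npz')) for n in('scene','top')}
for n,roi in(('top',(265,140,384,162)),('scene',(312,200,410,300))):
    f=F[n];H=hsv(f).astype(int);x0,y0,x1,y1=roi
    m=np.zeros(H.shape[:2],bool);m[y0:y1,x0:x1]=((H[...,1]<70)&(H[...,2]>130))[y0:y1,x0:x1]
    p=biggest(m);P=ray(f,p,.074)[:,:2];r,b=rect(P);print(n,'fence',len(p),r,b.round(1).tolist())
    c=P.mean(0);u,s,vt=np.linalg.svd(P-c,full_matrices=False);e=vt[0]*np.sign(vt[0][1]);t=(P-c)@e
    print(' pca',c,'yaw',np.arctan2(-e[0],e[1]),'len',t.min(),t.max())
# ledge wood top view
for n,roi in(('top',(265,140,395,200)),('scene',(275,180,410,310))):
    f=F[n];H=hsv(f).astype(int);x0,y0,x1,y1=roi
    m=np.zeros(H.shape[:2],bool);m[y0:y1,x0:x1]=((H[...,2]>205)&(H[...,1]>70))[y0:y1,x0:x1]
    m=cv2.morphologyEx(m.astype(np.uint8),cv2.MORPH_OPEN,np.ones((3,3)))
    p=biggest(m);P=ray(f,p,.06)[:,:2];r,b=rect(P);print(n,'wood',len(p),r,b.round(1).tolist())
E
```

```text
top fence 467 ((646.285400390625, -22.9478759765625), (13.947281837463379, 358.0050964355469), 5.988736629486084) [[620.7000122070312, 154.39999389648438], [658.0, -201.6999969482422], [671.9000244140625, -200.1999969482422], [634.5, 155.8000030517578]]
 pca [ 0.6459573  -0.02194029] yaw 0.10382337055957777 len -0.18003794834781198 0.17796334921322546
scene fence 775 ((648.8302001953125, -26.388214111328125), (17.464731216430664, 366.4317626953125), 6.114630699157715) [[620.5999755859375, 154.89999389648438], [659.7000122070312, -209.5], [677.0, -207.60000610351562], [638.0, 156.6999969482422]]
 pca [ 0.65016693 -0.03814307] yaw 0.1088202692902313 len -0.17139854883362066 0.19505370042524295
top wood 2645 ((582.4197998046875, -38.69538879394531), (112.1466064453125, 339.02532958984375), 6.015115737915039) [[508.8999938964844, 124.0], [544.4000244140625, -213.1999969482422], [655.9000244140625, -201.39999389648438], [620.4000244140625, 135.8000030517578]]
scene wood 3077 ((579.0752563476562, -40.248870849609375), (112.3035888671875, 340.990478515625), 6.3121442794799805) [[504.5, 123.0], [542.0, -215.89999389648438], [653.5999755859375, -203.5], [616.0999755859375, 135.39999389648438]]
```

The ledge has yaw ≈0.105 and its origin is at about (0.588, -0.031). In the ledge frame the plate is at about (-3, -15) mm, askew by +0.075 rad, and the open end is -y. I'll shut the gripper and come down in front of the plate's near edge.

```bash
cat >> h.py <<'E'
YAW=0.105; O=np.array([0.588,-0.031])
ex=np.array([np.cos(YAW),np.sin(YAW)]); ey=np.array([-ex[1],ex[0]])
def W(x,y,z): return np.r_[O+ex*x+ey*y,z]
def L(p): d=np.asarray(p)[:2]-O; return np.array([d@ex,d@ey])*1000
E
python3 - <<'E'
from h import *
from plant import robot
o=[np.pi,0,YAW]
robot.grip(0.0,20)
p=W(-.068,-.015,.25)
for k in(YAW,YAW+np.pi,YAW-np.pi):
    q=robot.inverse_kinematics(p,[np.pi,0,k]);print(k,None if q is None else np.round(q,2))
robot.goto([0.42,0.33,0.30],o)
robot.goto(p,o)
robot.move_straight(W(-.068,-.015,.10),vel=.15)
robot.move_straight(W(-.068,-.015,.0745),vel=.05)
s=robot.sense();print(s['t'],L(s['tcp_pos']),s['tcp_pos'],s['tcp_rot'],s['wrist_force'],s['opening'])
for n in("scene","top"):
    f=robot.grab_frame(n);np.savez(f'{n}1.npz',**f)
    im=f['image'][130:210,240:420] if n=='top' else f['image'][160:340,250:430]
    cv2.imwrite(f'pics/{n}1.png',cv2.resize(im,None,fx=3.3,fy=3.3)[:,:,::-1])
E
```

```text
0.105 [-0.45  0.23  0.56  1.9  -0.14  1.05  0.27]
3.246592653589793 [-0.86  0.36  1.13  1.92 -0.37  1.09 -2.62]
-3.036592653589793 [-0.86  0.36  1.13  1.92 -0.37  1.09 -2.62]
5.325 [-68.02897163 -15.13504933] [ 0.52193196 -0.05318162  0.07432235] [3.14144085e+00 3.25313680e-04 1.04836544e-01] [ 1.01044178  1.31846864 -0.19166039] -0.0033095283710978043
```

View pics/scene1.png

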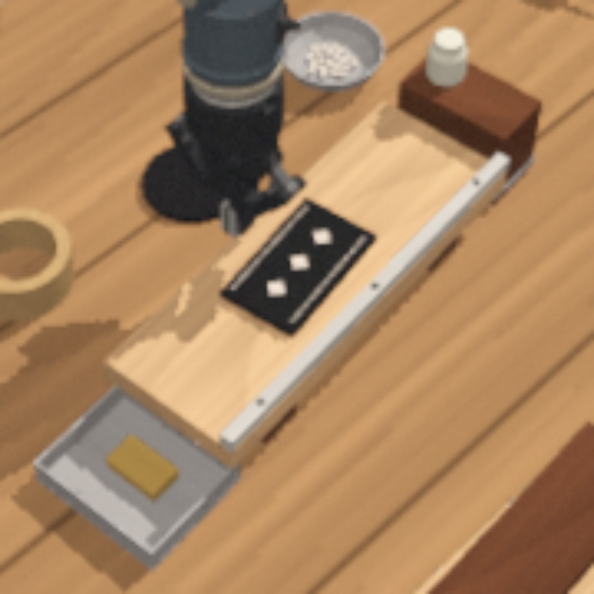

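```bash
python3 - <<'E'
from h import *
f=dict(np.load('scene1.npz'));im=f['image'][150:270,280:380];cv2.imwrite('pics/z1.png',cv2.resize(im,None,fx=5,fy=5,interpolation=cv2.INTER_CUBIC)[:,:,::-1])
p=W(-.068,-.015,.0635);print((proj(f,p)-[280,150])*5,(proj(f,p+[0,0,.07])-[280,150])*5)
E
```

```text
[[207.46476453 392.18991991]] [[205.84140665 305.07901565]]
```

View pics/z1.png

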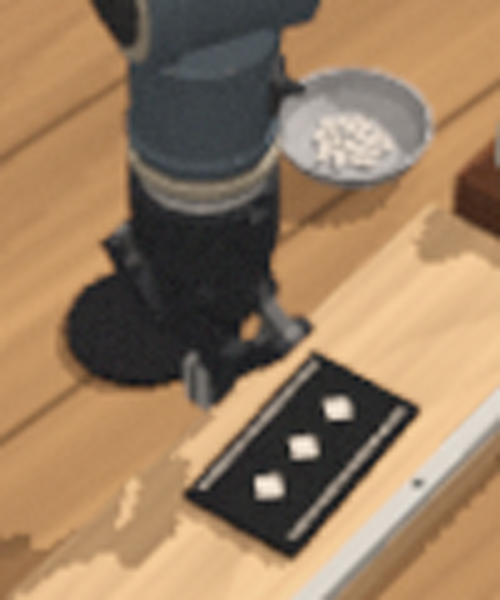

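View pics/top1.png

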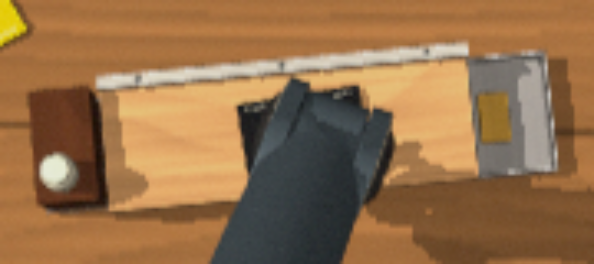

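The tip projects to about px (207,392) in the zoomed crop, just short of the plate's near edge. Next is the push to the fence.

```bash
python3 - <<'E'
from h import *
from plant import robot
r=robot.move_straight(W(-.040,-.015,.0745),vel=.03)
s=robot.sense();print(r,s['t'],L(s['tcp_pos']),s['wrist_force'])
r=robot.move_straight(W(-.015,-.015,.0745),vel=.02,contact_N=6)
s=robot.sense();print(r,s['t'],L(s['tcp_pos']),s['tcp_pos'][2],s['wrist_force'])
for n in("scene","top"):
    f=robot.grab_frame(n);np.savez(f'{n}2.npz',**f)
    im=f['image'][130:210,240:420] if n=='top' else f['image'][180:300,290:410]
    cv2.imwrite(f'pics/{n}2.png',cv2.resize(im,None,fx=4.4,fy=4.4)[:,:,::-1])
E
```

```text
False 6.5083 [-40.06171643 -15.05232666] [-0.29745323 -0.66768144  1.03267709]
True 7.3667 [-23.95622321 -14.8325447 ] 0.07383223847599145 [ 1.13948301 -0.07025356  0.04492826]
```

View pics/scene2.png

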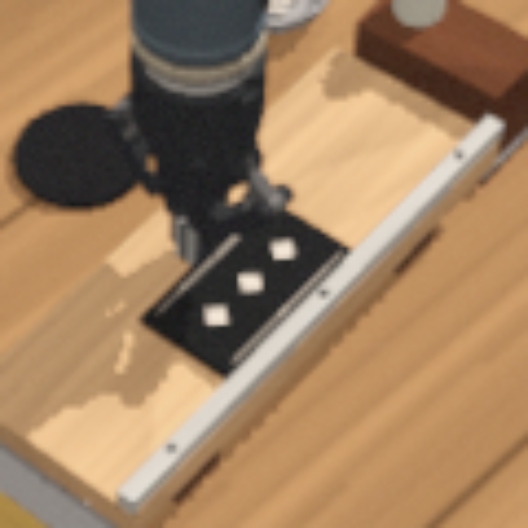

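Row by row along the plate in the scene view, it looks flush with the fence. I'll back off, measure it, and check how high the finger linkage sits compared with the fence.

```bash
python3 - <<'E'
from h import *
from plant import robot
f=dict(np.load('scene1.npz'));p=W(-.068,-.015,.0635)
for dx in(.03,.04,.05):
  for dz in(0.02,.03,.04,.05,.06):
    print(dx,dz,((proj(f,p+np.r_[ex*dx,dz])-[280,150])*5).round(0))
robot.move_straight(W(-.060,-.015,.0745),vel=.08)
robot.move_straight(W(-.060,-.015,.15),vel=.2)
robot.goto(W(.014,.100,.15),[np.pi,0,YAW])
for n,roi in(('top',(300,145,358,188)),('scene',(312,200,378,268))):
    f=robot.grab_frame(n);np.savez(f'{n}3.npz',**f)
    im=f['image'][130:210,240:420] if n=='top' else f['image'][180:300,290:410]
    cv2.imwrite(f'pics/{n}3.png',cv2.resize(im,None,fx=4.4,fy=4.4)[:,:,::-1])
s=robot.sense();print(s['t'],s['wrist_force'])
E
```

```text
0.03 0.02 [[251. 396.]]
0.03 0.03 [[251. 383.]]
0.03 0.04 [[251. 371.]]
0.03 0.05 [[251. 358.]]
0.03 0.06 [[251. 346.]]
0.04 0.02 [[265. 405.]]
0.04 0.03 [[266. 393.]]
0.04 0.04 [[266. 380.]]
0.04 0.05 [[266. 368.]]
0.04 0.06 [[266. 355.]]
0.05 0.02 [[280. 414.]]
0.05 0.03 [[280. 402.]]
0.05 0.04 [[281. 390.]]
0.05 0.05 [[281. 377.]]
0.05 0.06 [[281. 365.]]
9.2917 [-0.37695018 -0.37497641 -0.18226692]
```

View pics/scene3.png

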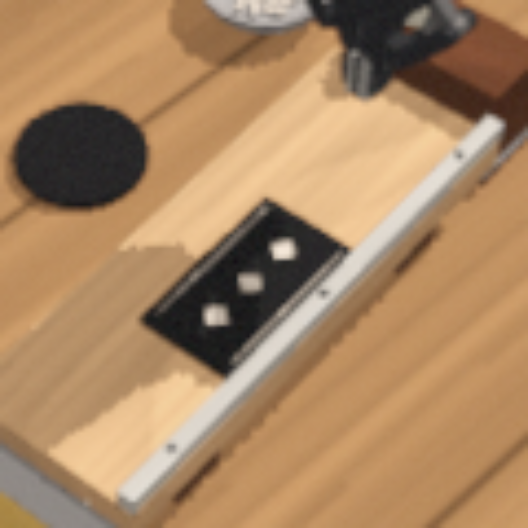

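View pics/top3.png

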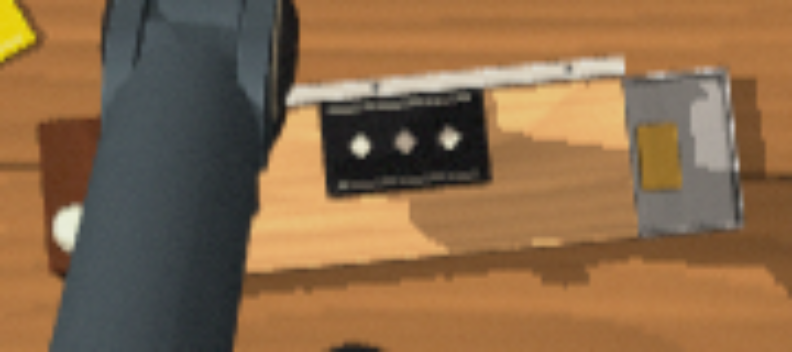

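Both views show the plate flat against the fence, and the linkage is well above the fence. I'll measure where the plate lies along the fence, then push along it.

```bash
cat >> h.py <<'E'
def meas(n,f,roi):
    p,_=plate(f,roi);P=ray(f,p,0.068)[:,:2];r,b=rect(P)
    Q=np.array([L(x) for x in P]); bl=np.array([L(x/1000) for x in b])
    print(n,len(p),'size',np.round(r[1],1),'ang',round(r[2],2),'centroid L',Q.mean(0).round(1),'corners',bl.round(1).tolist())
E
python3 - <<'E'
from h import *
from plant import robot
F={n:dict(np.load(f'{n}3.npz')) for n in('scene','top')}
meas('top',F['top'],(306,148,358,180));meas('scene',F['scene'],(316,215,375,268))
robot.move_straight(W(.014,.068,.15),vel=.15)
robot.move_straight(W(.014,.068,.10),vel=.15)
robot.move_straight(W(.014,.068,.0745),vel=.05,contact_N=8)
s=robot.sense();print(s['t'],L(s['tcp_pos']),s['tcp_pos'][2],s['wrist_force'])
f=robot.grab_frame('scene');im=f['image'][180:300,290:410];cv2.imwrite('pics/scene4.png',cv2.resize(im,None,fx=4.4,fy=4.4)[:,:,::-1])
E
```

```text
top 884 size [ 82.  118.2] ang 5.93 centroid L [ 22.3 -16.6] corners [[-16.3, 43.3], [-16.5, -75.0], [65.6, -75.1], [65.7, 43.1]]
scene 809 size [ 68.6 128.3] ang 7.27 centroid L [ 16.  -23.3] corners [[-16.4, 39.4], [-13.5, -88.9], [55.0, -87.4], [52.2, 40.9]]
10.8 [14.01004985 67.88946152] 0.07435616014900334 [ 0.95910782 -0.23297965  0.45169904]
```

View pics/scene4.png

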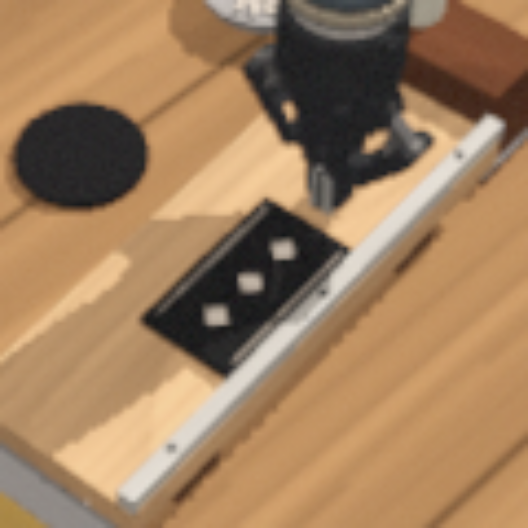

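The tip stands just behind the plate's +y end, centred across it. Now the first part of the push along the fence.

```bash
python3 - <<'E'
from h import *
from plant import robot
r=robot.move_straight(W(.015,-.070,.0745),vel=.04)
s=robot.sense();print(r,s['t'],L(s['tcp_pos']),s['tcp_pos'][2],s['wrist_force'])
for n in("scene","top"):
    f=robot.grab_frame(n);np.savez(f'{n}5.npz',**f)
    im=f['image'][130:210,240:420] if n=='top' else f['image'][200:340,250:390]
    cv2.imwrite(f'pics/{n}5.png',cv2.resize(im,None,fx=4.2,fy=4.2)[:,:,::-1])
E
```

```text
False 14.45 [ 15.01768666 -69.95841535] 0.07451036130251748 [-0.12326876  0.8656001   0.79649888]
```

View pics/scene5.png

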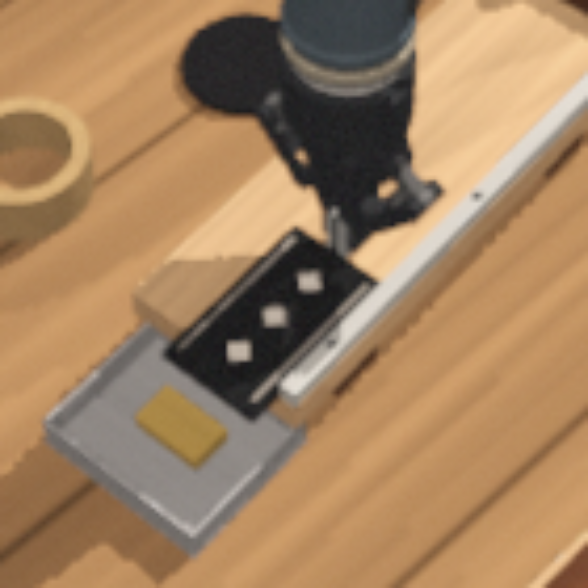

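View pics/top5.png

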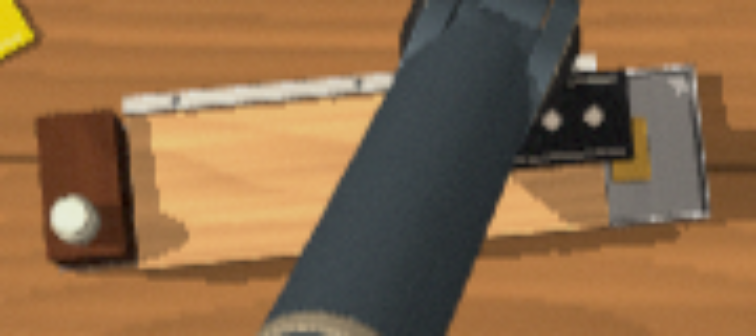

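```bash
python3 - <<'E'
from h import *
F={n:dict(np.load(f'{n}5.npz')) for n in('scene','top')}
def q(n,crop,z,off): print(n,z,L(ray(F[n],np.array(crop)/4.2+off,z)[0]).round(1))
so,to=[250-.5,200-.5],[240-.5,130-.5]
print('plate end corners');q('scene',(166,355),.068,so);q('scene',(255,415),.064,so);q('top',(634,158),.068,to);q('top',(627,72),.068,to)
print('ledge end');q('scene',(135,295),.06,so);q('top',(609,229),.06,to);q('top',(597,55),.074,to);q('scene',(297,400),.074,so)
E
```

```text
plate end corners
scene 0.068 [ -12.9 -203. ]
scene 0.064 [  51.6 -198.6]
top 0.068 [ -16.1 -200.1]
top 0.068 [  50.1 -201.9]
ledge end
scene 0.06 [ -60.  -179.9]
top 0.06 [ -67.2 -176.8]
top 0.074 [  64.1 -179.6]
scene 0.074 [  67.7 -180.5]
```

The overhang is about 22 mm, and the plate's back end is at y ≈ -81, which fits the 11 mm half-width of the tip. It needs about 18 mm more.

```bash
python3 - <<'E'
from h import *
from plant import robot
robot.move_straight(W(.0153,-.0885,.0745),vel=.03)
s=robot.sense();print(s['t'],L(s['tcp_pos']),s['tcp_pos'][2],s['wrist_force'])
robot.move_straight(W(.0143,-.060,.0745),vel=.06)
robot.move_straight(W(.014,-.060,.20),vel=.15)
robot.goto(W(-.10,.10,.30),[np.pi,0,YAW])
for n in("scene","top"):
    f=robot.grab_frame(n);np.savez(f'{n}6.npz',**f)
    im=f['image'][130:210,240:420] if n=='top' else f['image'][200:340,250:390]
    cv2.imwrite(f'pics/{n}6.png',cv2.resize(im,None,fx=4.2,fy=4.2)[:,:,::-1])
print(robot.sense()['t'],robot.sense()['wrist_force'])
E
```

```text
15.3167 [ 15.43725928 -88.70267063] 0.07454714042158402 [-0.02690301 -0.50003821 -0.47777711]
17.9083 [ 0.11142649 -1.10220296 -0.62809333]
```

View pics/scene6.png

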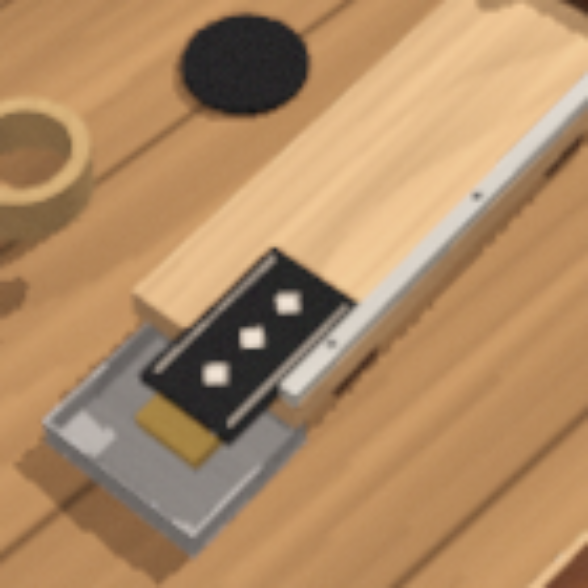

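View pics/top6.png

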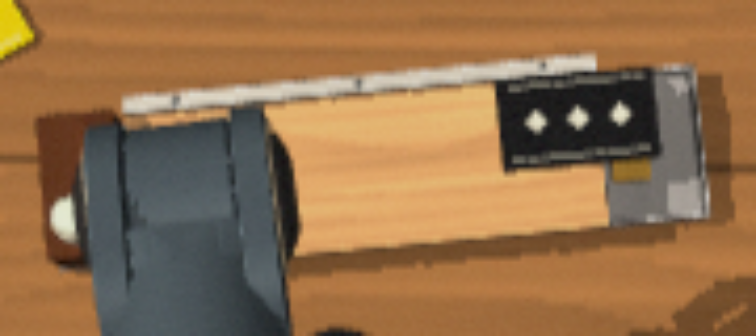

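```bash
python3 - <<'E'
from h import *
F={n:dict(np.load(f'{n}6.npz')) for n in('scene','top')}
def m(n,roi,thr=55):
    f=F[n];x0,y0,x1,y1=roi;g=f['image'].max(axis=2);M=np.zeros(g.shape,np.uint8);M[y0:y1,x0:x1]=g[y0:y1,x0:x1]<thr
    p=biggest(M);Q=np.array([L(x) for x in ray(f,p,.068)[:,:2]]);r=cv2.minAreaRect(Q.astype(np.float32));print(n,r,cv2.boxPoints(r).round(1).tolist())
    # near edge line
    lo=[(y,Q[(abs(Q[:,1]-y)<4)][:,0].min()) for y in range(-212,-108,8)];k=np.polyfit(*np.array(lo).T,1);print(' near edge slope',k[0],'x at centre',np.polyval(k,-160))
m('top',(355,144,400,172));m('scene',(280,255,336,308))
E
```

```text
top ((17.098400115966797, -161.07933044433594), (118.39828491210938, 68.43438720703125), 89.60292053222656) [[-17.5, -220.0], [50.900001525878906, -220.5], [51.70000076293945, -102.0999984741211], [-16.700000762939453, -101.5999984741211]]
 near edge slope 0.07228064998203214 x at centre -10.913447103088606
scene ((20.63780975341797, -164.4954376220703), (67.060302734375, 118.39104461669922), 0.2833697199821472) [[-13.199999809265137, -105.5], [-12.600000381469727, -223.89999389648438], [54.5, -223.5], [53.900001525878906, -105.0999984741211]]
 near edge slope 0.005139664781598091 x at centre -5.50143393043869
```

```bash
python3 - <<'E'
from plant import robot
import cv2
f=robot.grab_frame('scene');cv2.imwrite('pics/fin.png',f['image'][:,:,::-1])
print(robot.sense()['t']);robot.close_job()
E
```

```text
17.9583
the job is handed in; nothing more can be done
```

View pics/fin.png

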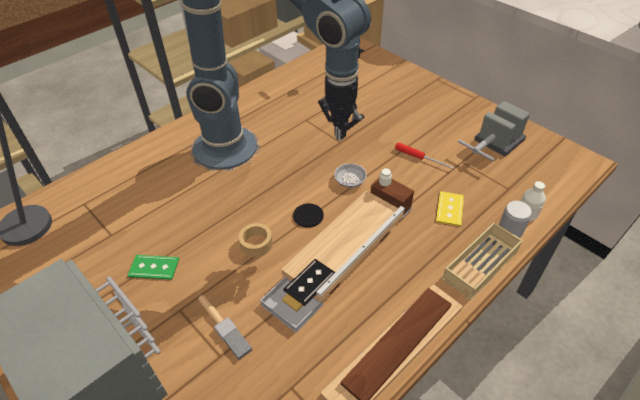

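The plate lies flat against the fence with about a third of its length (41–44 mm of 120) out over the tray. The job was handed in at 18.0 s. With shut fingertips I pushed the plate's near edge to the fence and backed off. I then pushed its far end along the fence in two strokes, measuring in between, and lifted the arm clear.

**Last checks:**
- **Position along the fence:** the two cameras put the plate's centre at y = -161 mm (top) and -164 mm (scene), against a target of -160 mm.
- **Flat against the fence:** the fitted rectangles are within 0.4° of the ledge's direction. The plate's centre reads x = 17 to 21 mm, against 18 mm when flush.
- **Checks that disagreed:** a rough fit of the plate's near edge was spoiled by stray pixels in the top view (slope 0.07). I relied on the rectangle fits and the pictures, which showed no gap. The outline measured just after the first push was also polluted, by the fence's screw holes and shadow, so there I judged flushness by eye.
- **Everything else:** by eye, the last scene picture shows the pot, offcut, dish, disc, tape, driver and brush where they started. Wrist force readings stayed under 2 N, except at fence contact, where I stopped the push at a 6 N change.

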